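# Wind the crank cap off the tall pot

## Robot

A 6-joint arm with a two-finger parallel gripper is mounted at the origin on the work surface. World frame = base frame: x ahead of the robot, y to its left, z up, the work surface at z = 0. Lengths are in mm, angles in rad, forces in N, time in s.
With the tool pointing down it reaches from about 275 to 1000 mm from the base axis. Payload 8.4 kg.
Tool frame: the origin (TCP) lies midway between the tips of the shut fingers; the grasp point (between the pads) lies 19 mm behind it; z points along the fingers, y is the line along which they close (so a half turn about z gives the same grasp; the last joint's range is limited). The gripper opens to 85 mm and grips with 20 to 120 N. Pads are 22 mm wide; open, the fingers measure 114 mm over their backs; the gripper's body (76 mm by 85 mm) begins 54 mm behind the grasp point. The pads swing forward as they close: fully open they stand 13 mm farther back than shut.
Start: joints at [-1.167, 0.353, 1.633, -0, 1.155, -0.002], TCP at [246.72, -574.245, 231.281] pointing down, gripper open.
Joint ranges: [-2.63, 2.63], [-0.92, 2.1], [0.06, 2.66], [-1.3, 4.44], [0, 2.69], [-3.02, 3.02]. Speed limits (rad/s): [2.22, 2.22, 2.79, 3.14, 3.14, 3.14].

## Interface

Orientations are given as [roll, pitch, yaw] about the fixed x, y, z axes, in that order (R = Rz(yaw) Ry(pitch) Rx(roll)).
In Python, from rig import r gives the robot as it stands.
- The arm moves only by the tool servo_tool, never from a script. Its argument "deltas" is a list of rows, each an object of numbers: "x", "y", "z": the shift along the world's x, y, z in mm; "rx", "ry", "rz": the turn, a rotation vector about the world's x, y, z in rad; "gripper": the gripper's target within -1 to 1 (fully open at 1, half-way at 0, shut at -1). A call has 1 to 10 rows; each row is the pose to reach, as a shift and turn from the pose commanded when the call began; what a row does not reach only later rows make up. A row lasts 1/10 s, in which the tool goes at most 50 mm and 8.59 degrees, less where a joint would pass 70% of its speed; a pose out of reach is approached as far as the arm can. A call with a gripper value outside its range is refused whole. The fingers move at their own pace and stop on an object; "newtons" is the grip in N (left out, the last holds). Time passes only in rows, so rows that repeat a pose let the fingers close. It gives the time, the measured TCP pose, the force, the opening and the grip force at its end, in the units of the state.
- r.sense(): the state, without advancing time (a new reading comes with each control period).
- r.grab_frame(name): name is "scene" or "top" or "wrist"; returns the picture (420x560x3 uint8, blue, green, red); there is no depth.
- r.camera_params(name): a dict with "mtx" (3x3 intrinsics, pixels), "eye" and "orientation" of the camera in the world. Camera axes: x right, y down, z forward; pixel columns grow to the right and rows downward; lengths in mm; the calibration is good to about 2 mm. The wrist camera is an equidistant fisheye: a pixel r from the principal point sees the ray r / f radians off the axis. A picture is of the moment at which its call begins: read the wrist's pose just before it. camera_params takes no time and is no camera call; for the wrist camera it gives the pose at the moment of the call.
- r.sign_off(): hands the job in; it is judged then, once.
Trained networks look in the newest picture that a camera, given by its name, has taken for a name from the list of things; names that differ only in an ending like _2 or _b are one class to them, and where a whole thing is asked for, a point or a joint stands for the part that bears it (a point fixed in the world has none). Each returns a list of dicts, best first, with "conf" (0 to 1); they miss things now and then, are a little off and sometimes report something else, mostly with a low value. They report only what shows in the picture. A call takes as long as a camera call. They do not tell look-alikes from the thing itself.
- r.recognise(name, camera): "box" ([left, top, width, height] in pixels, round what is visible of it).
The state is a dict: "clock": time; "qpos": joint angles; "qvel": joint speeds; "joint_efforts": joint torques, N m; "eef_pos": TCP position; "tcp_rot": TCP orientation; "contact_force": force on the tool from outside, world axes, zero at the start; "wrist_torque": the same for the moment, N m; "opening": opening from 0.0 (shut) to 1.0 (fully open); "grasp_force": force on a finger pad.
Only numpy, scipy, OpenCV 4.12 (cv2) and the standard library are available. Lean on these libraries where they do the work, as an engineer would, in place of code of your own. Each camera call takes 0.05 s, during which the arm holds its last target. There are 200 camera calls.

## Task

Open the taller of the two metal pots: wind the crank on its cap anticlockwise (seen from above) until the thread lets go after a little over two turns, lift the cap off and stand it upright, skirt down, in the steel tray. Leave the crank of the squat pot as it is.

Things in the scene. Friction and masses are not known exactly. Their poses are not given: they have to be found in the camera images.
- tall_handle (a point): Centre of the crank handle of the tall pot's cap: upright black sleeve, 18 mm diameter, 50 mm tall, about 213 mm above the bench at first, 33 mm over the flat steel arm. Its pin slides in the arm's slot 32 to 52 mm off the cap's axis (42 at first), gives 6 mm up or down and revolves with light drag: hold it and go round without turning; the lifted cap keeps its heading. Ignore its orientation.
- tall_cap (a point): On the axis of the tall pot's cap, half up: black, 66 mm diameter, 38 mm high, open below, 0.2 kg. z up along the thread, x along the crank arm; handle at (42, 0, 61) mm, at any heading at first. Anticlockwise from above raises it 10 mm a turn (1 mm play); free after 2 to 2.1 turns, 2.25 is safe; its rim is then still 12 mm below the neck's top. Pot fixed, 120 mm diameter, 166 mm tall with neck.
- tray_in (a point): Centre of the inner floor (3 mm above the bench) of a fixed, empty, shallow steel tray, 200 mm (its x) by 160 mm (its y) outside, walls 3 mm thick and 18 mm high, between the two pots. With the cap standing in it the cap point is 19 mm above this point.
- squat_handle (a point): Centre of the same kind of crank handle on the other, squat pot (150 mm diameter, 60 mm to the shoulder), about 143 mm above the bench: not to be turned.
Not all that is in view belongs to the job. Of the things shaped like the part that bears tall_handle, the black one is meant.

How it is judged:
By the outcome, as a careful person would: the job done as asked, in the order asked, and still so for the second after the job is handed in, with the robot touching nothing.
It also fails if it takes over 64 s, if anything falls off the work surface, if the arm or the gripper's body presses on something with over 40 N, if the wrist force passes 120 N, or if a joint passes its speed limit or range.

## Working session

There is one attempt and no reset: what is moved stays moved. The work goes in short steps, Python scripts to look and compute and a tool call to move; the robot and the scene stay as the last step left them, time stands still between calls to the robot, and variables do not carry over. Pictures are saved under pics/ and viewed, at most 10 in all, crops included, and the job is handed in when it is done.

Besides the shell and the picture viewer there is one more tool, called after "Emit:" as name([rows], argument=value, ...), one row to a line, values as JSON. servo_tool: Moves the arm, as the interface text tells. Its arguments: {"type":"object","properties":{"deltas":{"type":"array","items":{"type":"object","properties":{"x":{"type":"number"},"y":{"type":"number"},"z":{"type":"number"},"rx":{"type":"number"},"ry":{"type":"number"},"rz":{"type":"number"},"gripper":{"type":"number"}}}},"newtons":{"type":"number"}},"required":["deltas"]}

```bash
mkdir -p pics; ls
python3 - <<'E'
from rig import r
import cv2,numpy as np
s=r.sense();print(s['clock'],s['eef_pos'],s['tcp_rot'],s['opening'])
for c in("scene","top"):
    im=r.grab_frame(c);cv2.imwrite(f"pics/{c}0.png",im)
    p=r.camera_params(c);print(c,p)
    for n in("tall_handle","tall_cap","tray_in","squat_handle"):
        print(n,[(d['box'],round(d['conf'],2)) for d in r.recognise(n,c)[:4]])
a=cv2.imread("pics/scene0.png");b=cv2.imread("pics/top0.png")
E
```

```text
pics
0.0 [ 246.51330659 -573.8010967   230.55812757] [-3.14016994e+00  4.62664766e-06  4.05734080e-01] 0.998502506560364
scene {'mtx': array([[471.91767063,   0.        , 277.94337655],
       [  0.        , 471.91767063, 207.93944058],
       [  0.        ,   0.        ,   1.        ]]), 'eye': array([1086.50883773,  389.4117408 , 1099.05714732]), 'orientation': array([-2.49497555, -0.00414325,  1.98850241])}
tall_handle [([299.3, 240.8, 10.8, 15.6], 0.67), ([416.3, 244.6, 13.0, 21.1], 0.5), ([391.5, 189.8, 7.8, 14.4], 0.41)]
tall_cap [([390.6, 240.6, 32.9, 28.1], 0.87), ([376.7, 192.2, 24.9, 45.0], 0.75), ([294.2, 239.4, 42.1, 32.6], 0.69), ([330.4, 213.1, 23.5, 26.1], 0.57)]
tray_in [([195.0, 212.0, 90.0, 84.4], 0.65)]
squat_handle [([122.6, 185.8, 34.1, 24.4], 0.78)]
top {'mtx': array([[429.99527496,   0.        , 283.04946302],
       [  0.        , 429.99527496, 209.92522366],
       [  0.        ,   0.        ,   1.        ]]), 'eye': array([ 372.72069454,   77.8361923 , 1141.73793436]), 'orientation': array([-3.09006892,  0.00527857, -1.6005921 ])}
tall_handle [([212.1, 147.0, 11.8, 12.2], 0.55), ([207.4, 237.9, 8.5, 6.7], 0.45)]
tall_cap [([121.7, 232.7, 41.3, 29.1], 0.8), ([203.1, 233.0, 28.8, 36.1], 0.79), ([192.9, 150.2, 33.5, 33.3], 0.77), ([160.9, 262.0, 30.6, 41.7], 0.71)]
tray_in [([272.4, 141.2, 62.5, 76.9], 0.76)]
squat_handle [([411.0, 149.2, 29.5, 36.1], 0.76)]
```

Run:
```python
import cv2
a=cv2.imread("pics/scene0.png")
cv2.imwrite("pics/s.png",cv2.resize(a[150:330,90:470],None,fx=2.1,fy=2.1,interpolation=cv2.INTER_CUBIC))
b=cv2.imread("pics/top0.png")
cv2.imwrite("pics/t.png",cv2.resize(b[110:320,90:470],None,fx=2.1,fy=2.1,interpolation=cv2.INTER_CUBIC))
```

```text
(no output)
```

View pics/s.png

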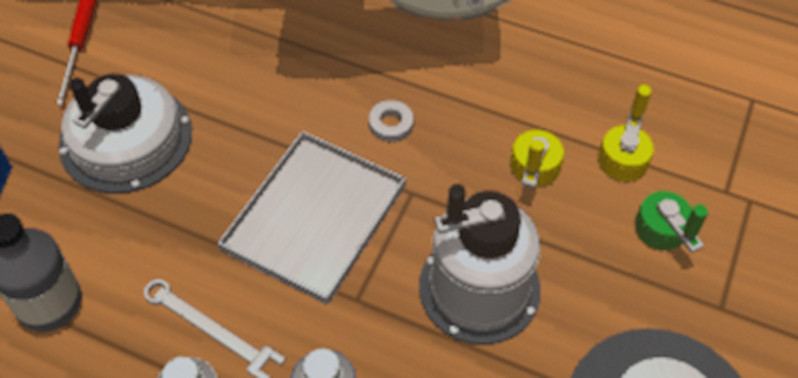

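View pics/t.png

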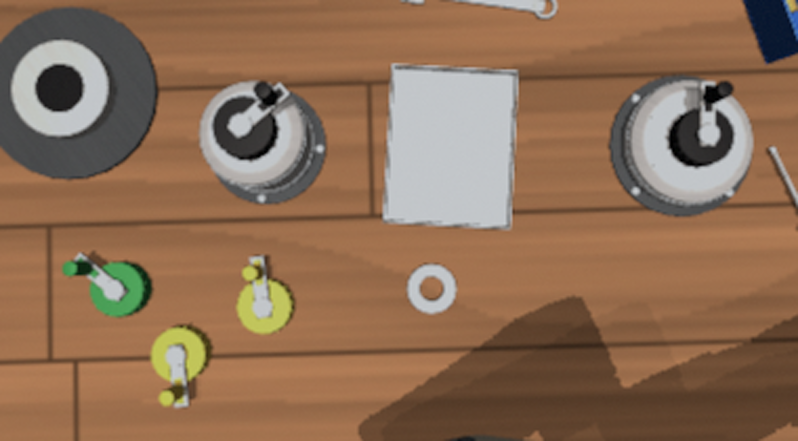

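Top crop: the tall pot is at (260,140), its handle at (265,93) and its hub at (240,125). The squat pot is on the right, with its handle at (718,92). The candidates for the cap are the black one on the tall pot, the green one at (115,288), and the yellow ones at (262,300) and (178,352), all loose on the bench. The black cap on the pot is the one meant. Next I'll triangulate.

```bash
cat > h.py <<'E'
import numpy as np,cv2
from scipy.spatial.transform import Rotation as R
from rig import r
def ray(c,px,p=None):
    p=p or r.camera_params(c);K=p['mtx']
    d=np.array([(px[0]-K[0,2])/K[0,0],(px[1]-K[1,2])/K[1,1],1])
    if c=='wrist':
        t=np.hypot(*d[:2]);d=np.array([*(d[:2]/t*np.sin(t)),np.cos(t)])
    d=R.from_euler('xyz',p['orientation']).as_matrix()@d
    return np.array(p['eye']),d/np.linalg.norm(d)
def atz(c,px,z,p=None):
    e,d=ray(c,px,p);return e+d*(z-e[2])/d[2]
def tri(rays):
    A=sum(np.eye(3)-np.outer(d,d) for e,d in rays);b=sum((np.eye(3)-np.outer(d,d))@e for e,d in rays)
    return np.linalg.solve(A,b)
E
python3 - <<'E'
from h import *
np.set_printoptions(precision=1,suppress=True)
H=(217.9,153.1);S=(304.7,248.6)
print('handle tri',tri([ray('top',H),ray('scene',S)]),'z213',atz('top',H,213),atz('scene',S,213))
print('hub top z182',atz('top',(204.3,169.5),182),'scene',atz('scene',(90+492/2.1,150+211/2.1),182))
b=cv2.imread("pics/top0.png");hsv=cv2.cvtColor(b,cv2.COLOR_BGR2HSV)
m=(hsv[...,2]<60).astype(np.uint8);m[:, :185]=0;m[:,235:]=0;m[:145]=0;m[190:]=0
ys,xs=np.nonzero(m[:, :]);print('dark',xs.min(),xs.max(),ys.min(),ys.max())
for row in range(146,188): print(row,''.join('#' if v else '.' for v in m[row,188:238]))
print('tray',[atz('top',(90+u/2.1,110+v/2.1),18) for u,v in((391,64),(518,70),(511,229),(384,221))])
print('squat',atz('top',(90+718/2.1,110+92/2.1),143))
E
```

```text
handle tri [549.8 220.2 208.7] z213 [549.  219.5 213. ] [552.4 221.1 213. ]
hub top z182 [518.6 255.7 182. ] scene [520.1 257.8 182. ]
dark 192 234 149 186
146 ..................................................
147 ..................................................
148 ..................................................
149 ..........................##......................
150 ........................#####.....................
151 ........................#######...................
152 .......................######.#...................
153 ........................####..###.#...............
154 ........................###...######..............
155 .........................#...######...............
156 ..........................########................
157 .............#########....########................
158 ...........############....######.................
159 .........#############.....######.................
160 ........############......####....................
161 .......############........#......................
162 ......############................................
163 .....
[... 820 characters left out ...]
.......###################..####..................
179 .......###################.#####..................
180 .........###############..#####...................
181 ..........####################....................
182 ...........##########.#######.....................
183 ............################......................
184 ...............###########....................#...
185 ................########..........................
186 ..............................................#...
187 ..................................................
tray [array([614.8,  94.7,  18. ]), array([602.3, -64.5,  18. ]), array([403. , -48.6,  18. ]), array([417.7, 109.1,  18. ])]
squat [ 545.2 -270.1  143. ]
```

Emit:
servo_tool([
  {"z": 50,"x": 10,"y": 30,"gripper": 1},
  {"z": 90,"x": 40,"y": 80},
  {"x": 290,"y": 700,"z": 110},
  {"x": 290,"y": 700,"z": 110},
  {"x": 290,"y": 700,"z": 110},
  {"x": 290,"y": 700,"z": 110},
  {"x": 290,"y": 700,"z": 110},
  {"x": 290,"y": 700,"z": 110},
  {"x": 290,"y": 700,"z": 110},
  {"x": 290,"y": 700,"z": 110},
])

```text
invalid input
```

Emit:
servo_tool([
  {"x": 10,"y": 30,"z": 50,"rx": 0,"ry": 0,"rz": 0,"gripper": 1},
  {"x": 40,"y": 80,"z": 90,"rx": 0,"ry": 0,"rz": 0,"gripper": 1},
  {"x": 290,"y": 700,"z": 110,"rx": 0,"ry": 0,"rz": 0,"gripper": 1},
  {"x": 290,"y": 700,"z": 110,"rx": 0,"ry": 0,"rz": 0,"gripper": 1},
  {"x": 290,"y": 700,"z": 110,"rx": 0,"ry": 0,"rz": 0,"gripper": 1},
  {"x": 290,"y": 700,"z": 110,"rx": 0,"ry": 0,"rz": 0,"gripper": 1},
  {"x": 290,"y": 700,"z": 110,"rx": 0,"ry": 0,"rz": 0,"gripper": 1},
  {"x": 290,"y": 700,"z": 110,"rx": 0,"ry": 0,"rz": 0,"gripper": 1},
  {"x": 290,"y": 700,"z": 110,"rx": 0,"ry": 0,"rz": 0,"gripper": 1},
  {"x": 290,"y": 700,"z": 110,"rx": 0,"ry": 0,"rz": 0,"gripper": 1},
], newtons=60)

```text
clock: 1.5
eef_pos: [426.6, -142.7, 325.9]
tcp_rot: [3.141, -0.001, 0.406]
contact_force: [0.8, 0.3, -0.1]
opening: 0.996
grasp_force: 0.0
```

Emit:
servo_tool([
  {"x": 110,"y": 355,"z": 10,"gripper": 1},
  {"x": 110,"y": 355,"z": 10,"gripper": 1},
  {"x": 110,"y": 355,"z": 10,"gripper": 1},
  {"x": 110,"y": 355,"z": 10,"gripper": 1},
  {"x": 110,"y": 355,"z": 10,"gripper": 1},
  {"x": 110,"y": 355,"z": 10,"gripper": 1},
  {"x": 110,"y": 355,"z": 10,"gripper": 1},
  {"x": 110,"y": 355,"z": 10,"gripper": 1},
  {"x": 110,"y": 355,"z": 10,"gripper": 1},
])

```text
invalid input
```

Run:
```python
from h import *
import json
s=r.sense();p=r.camera_params('wrist');im=r.grab_frame('wrist');cv2.imwrite('pics/w1.png',im)
print(s['clock'],s['eef_pos'],s['qpos'],p)
json.dump({k:np.array(v).tolist() for k,v in p.items()},open('w1.json','w'))
print([(d['box'],d['conf']) for d in r.recognise('tall_handle','wrist')],[(d['box'],d['conf']) for d in r.recognise('tall_cap','wrist')])
```

```text
1.5 [ 426.59443538 -142.73570737  325.92957525] [-3.26191299e-01 -1.61974824e-02  1.86824019e+00 -3.75342348e-05
  1.28839145e+00  8.39021509e-01] {'mtx': array([[325.1922621 ,   0.        , 287.67345298],
       [  0.        , 325.1922621 , 207.25393435],
       [  0.        ,   0.        ,   1.        ]]), 'eye': array([ 502.11697726, -110.68693918,  468.81557371]), 'orientation': array([ 2.82132518e+00,  2.56375432e-05, -1.16455292e+00])}
[([9.4, 106.8, 29.1, 18.3], 0.77)] [([0.0, 130.3, 20.3, 37.8], 0.91), ([0.0, 0.0, 49.0, 30.7], 0.82), ([0.5, 84.8, 3.7, 22.1], 0.6)]
```

View pics/w1.png

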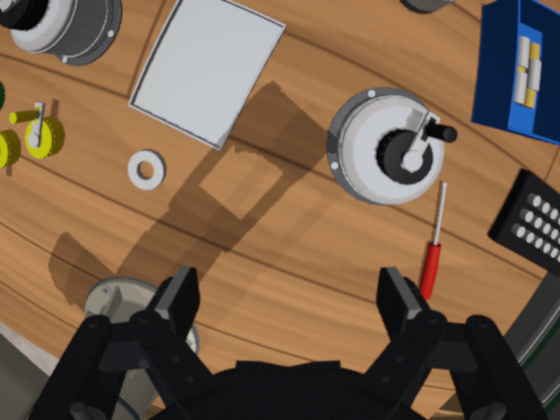

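The wrist view shows the tray at (210,75), the squat pot at (390,150) and the tall pot at the top left corner (50,20). Next I'll move closer to the tall pot.

Emit:
servo_tool([
  {"x": 60,"y": 340,"z": 10,"rx": 0,"ry": 0,"rz": 0,"gripper": 1},
  {"x": 60,"y": 340,"z": 10,"rx": 0,"ry": 0,"rz": 0,"gripper": 1},
  {"x": 60,"y": 340,"z": 10,"rx": 0,"ry": 0,"rz": 0,"gripper": 1},
  {"x": 60,"y": 340,"z": 10,"rx": 0,"ry": 0,"rz": 0,"gripper": 1},
  {"x": 60,"y": 340,"z": 10,"rx": 0,"ry": 0,"rz": 0,"gripper": 1},
  {"x": 60,"y": 340,"z": 10,"rx": 0,"ry": 0,"rz": 0,"gripper": 1},
  {"x": 60,"y": 340,"z": 10,"rx": 0,"ry": 0,"rz": 0,"gripper": 1},
  {"x": 60,"y": 340,"z": 10,"rx": 0,"ry": 0,"rz": 0,"gripper": 1},
])

```text
clock: 2.45
eef_pos: [487.4, 198.6, 335.2]
tcp_rot: [-3.141, -0.001, 0.408]
contact_force: [-0.2, -0.8, 0.2]
opening: 1.003
grasp_force: 0.0
```

Run:
```python
from h import *
import json
s=r.sense();p=r.camera_params('wrist');im=r.grab_frame('wrist');cv2.imwrite('pics/w2.png',im)
print(s['clock'],s['eef_pos'],s['qpos'],p['eye'])
json.dump({k:np.array(v).tolist() for k,v in p.items()},open('w2.json','w'))
for d in r.recognise('tall_handle','wrist')[:2]:
    b=d['box'];print(d,atz('wrist',(b[0]+b[2]/2,b[1]+b[3]/2),213,p))
```

```text
2.45 [487.36041255 198.58028384 335.23781021] [3.83383949e-01 1.09642994e-01 1.71498442e+00 1.09067190e-03
 1.31601261e+00 1.54565773e+00] [562.89620041 230.58908343 478.15018436]
{'box': [193.8, 224.1, 24.9, 24.0], 'conf': 0.85} [427.33208533 252.88715505 213.        ]
{'box': [115.2, 271.8, 23.4, 27.3], 'conf': 0.76} [335.19584853 316.75552924 213.        ]
```

View pics/w2.png

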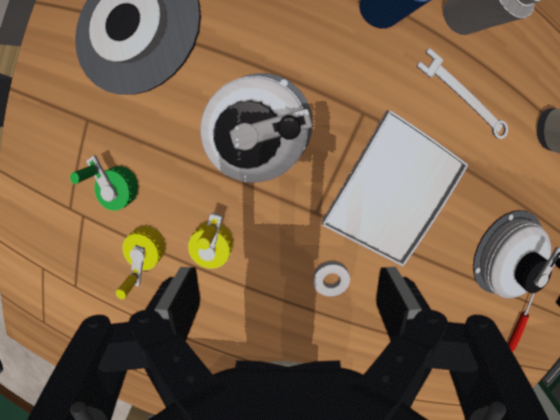

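The black handle is at (289,127), its hub at (245,136), and the tray's corners are at (390,112), (466,165), (403,263) and (324,223).

Run:
```python
from h import *
import json
np.set_printoptions(precision=1,suppress=True)
p=json.load(open('w2.json'));p={k:np.array(v) for k,v in p.items()}
h=atz('wrist',(289,126.5),213,p);print(h,atz('wrist',(289,126.5),230,p))
c=atz('wrist',(244,136),184,p);print('hub',c,h-c)
im=cv2.imread('pics/w2.png');m=((im.max(2)<60)*255).astype(np.uint8);m[:80]=0;m[190:]=0;m[:,:205]=0;m[:,315:]=0
pts=cv2.findNonZero(m);print(cv2.boundingRect(pts))
t=[atz('wrist',q,18,p)for q in((390,112),(466,165),(403,263),(324,223))];print('tray',t,np.mean(t,0))
print('tri',tri([ray('wrist',(289,126.5),p),ray('top',(217.9,153.1)),ray('scene',(304.7,248.6))]))
print('hubtri',tri([ray('wrist',(244,136),p),ray('top',(204.3,169.5)),ray('scene',(90+492/2.1,150+211/2.1))]))
cv2.imwrite('pics/w2c.png',cv2.resize(im[70:190,195:325],None,fx=5,fy=5,interpolation=cv2.INTER_CUBIC))
```

```text
[545.6 222.5 213. ] [546.8 223.  230. ]
hub [519.9 255.7 184. ] [ 25.7 -33.3  29. ]
(214, 101, 97, 67)
tray [array([613.9,  93. ,  18. ]), array([600.8, -61.7,  18. ]), array([409.3, -45.2,  18. ]), array([421.5, 109.9,  18. ])] [511.4  24.   18. ]
tri [548.1 220.9 207.8]
hubtri [518.9 256.6 179.2]
```

View pics/w2c.png

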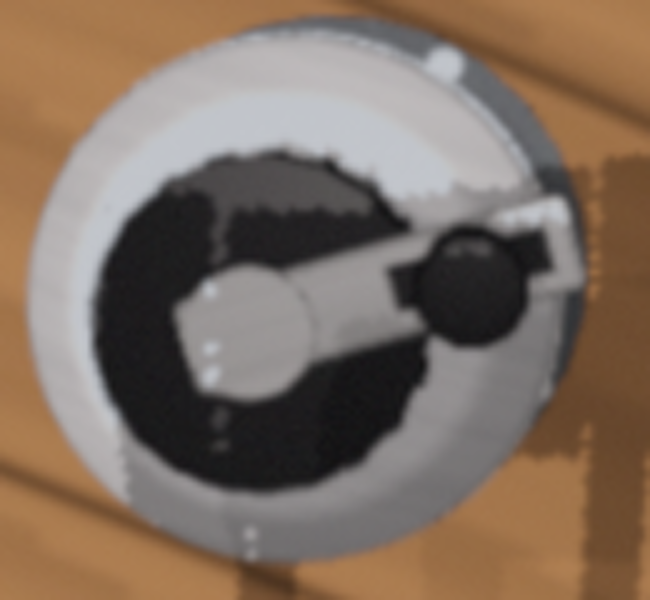

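The crop confirms it: black cap on the tall pot, hub at crop (258,333), sleeve at (469,287). World estimates: axis ≈ (520.5, 255.5), handle ≈ (546.5, 221.5), 43 mm apart against the 42 mm given. Descending to grip.

Emit:
servo_tool([
  {"x": 30,"y": 12,"z": -20,"rx": 0,"ry": 0,"rz": 0,"gripper": 1},
  {"x": 59,"y": 23,"z": -50,"rx": 0,"ry": 0,"rz": 0,"gripper": 1},
  {"x": 59,"y": 23,"z": -80,"rx": 0,"ry": 0,"rz": 0,"gripper": 1},
  {"x": 59,"y": 23,"z": -105,"rx": 0,"ry": 0,"rz": 0,"gripper": 1},
  {"x": 59,"y": 23,"z": -125,"rx": 0,"ry": 0,"rz": 0,"gripper": 1},
  {"x": 59,"y": 23,"z": -138,"rx": 0,"ry": 0,"rz": 0,"gripper": 1},
  {"x": 59,"y": 23,"z": -138,"rx": 0,"ry": 0,"rz": 0,"gripper": 0},
  {"x": 59,"y": 23,"z": -138,"rx": 0,"ry": 0,"rz": 0,"gripper": -1},
  {"x": 59,"y": 23,"z": -138,"rx": 0,"ry": 0,"rz": 0,"gripper": -1},
  {"x": 59,"y": 23,"z": -138,"rx": 0,"ry": 0,"rz": 0,"gripper": -1},
], newtons=60)

```text
clock: 3.55
eef_pos: [545.9, 218.5, 198.6]
tcp_rot: [3.142, -0.002, 0.406]
contact_force: [0.0, -0.5, 0.5]
opening: 0.329
grasp_force: 0.0
```

Emit:
servo_tool([
  {"x": 0,"y": 0,"z": 0,"rx": 0,"ry": 0,"rz": 0,"gripper": -1},
  {"x": 0,"y": 0,"z": 0,"rx": 0,"ry": 0,"rz": 0,"gripper": -1},
  {"x": 0,"y": 0,"z": 0,"rx": 0,"ry": 0,"rz": 0,"gripper": -1},
  {"x": 0,"y": 0,"z": 0,"rx": 0,"ry": 0,"rz": 0,"gripper": -1},
], newtons=60)

```text
clock: 3.95
eef_pos: [545.4, 218.5, 197.6]
tcp_rot: [3.142, -0.0, 0.406]
contact_force: [-0.1, 0.8, 0.9]
opening: 0.194
grasp_force: 58.4
```

Run:
```python
from h import *
s=r.sense();print(s['clock'],s['eef_pos'],s['qpos'],s['contact_force'],s['opening'],s['grasp_force'])
im=r.grab_frame('wrist');cv2.imwrite('pics/w3.png',im)
```

```text
3.95 [545.3587013  218.49688565 197.56213834] [ 3.78526499e-01  3.29331660e-01  1.74885048e+00 -2.90313832e-05
  1.06292324e+00  1.54339763e+00] [-0.0638492   0.77028627  0.89751154] 0.19383297682527298 58.35238337516785
```

View pics/w3.png

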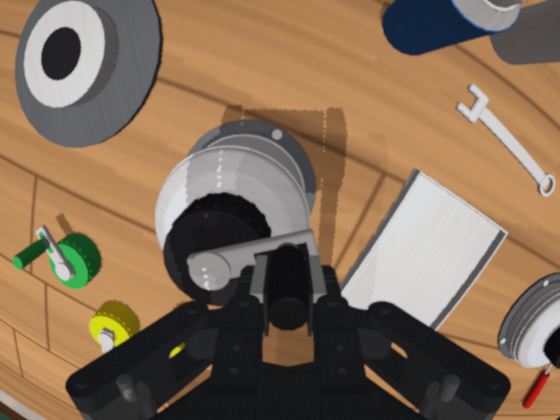

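Gripped: the opening is right for the sleeve and the handle at (290,280) is between the pads. Next, the circle table: radius 43 about (520.5, 255), 15° a row.

Run:
```python
import numpy as np
a=np.radians(-55.7+15*np.arange(56));P=np.c_[43*np.cos(a),43*np.sin(a),10/24*np.arange(56)]
for k in range(0,55,10):
    print(k,' '.join('(%d,%d,%.1f)'%(*np.round(q[:2]),q[2]) for q in P[k+1:k+11]-np.r_[np.round(P[k][:2]),P[k][2]]))
```

```text
0 (9,8,0.4) (15,17,0.8) (18,28,1.2) (19,39,1.7) (17,50,2.1) (12,60,2.5) (4,69,2.9) (-5,75,3.3) (-16,78,3.8) (-27,79,4.2)
10 (-11,-2,0.4) (-21,-7,0.8) (-30,-15,1.2) (-36,-24,1.7) (-39,-35,2.1) (-40,-46,2.5) (-38,-57,2.9) (-33,-67,3.3) (-25,-76,3.8) (-16,-82,4.2)
20 (11,-3,0.4) (22,-4,0.8) (33,-2,1.2) (43,3,1.7) (52,11,2.1) (58,20,2.5) (61,31,2.9) (62,42,3.3) (60,53,3.8) (55,63,4.2)
30 (-8,9,0.4) (-17,15,0.8) (-28,18,1.2) (-39,19,1.7) (-50,17,2.1) (-60,12,2.5) (-69,4,2.9) (-75,-5,3.3) (-78,-16,3.8) (-79,-27,4.2)
40 (2,-11,0.4) (7,-21,0.8) (15,-30,1.2) (24,-36,1.7) (35,-39,2.1) (46,-40,2.5) (57,-38,2.9) (67,-33,3.3) (76,-25,3.8) (82,-16,4.2)
50 (3,11,0.4) (4,22,0.8) (2,33,1.2) (-3,43,1.7) (-11,52,2.1)
```

Emit:
servo_tool([
  {"x": 9,"y": 8,"z": 0.4,"rx": 0,"ry": 0,"rz": 0,"gripper": -1},
  {"x": 15,"y": 17,"z": 0.8,"rx": 0,"ry": 0,"rz": 0,"gripper": -1},
  {"x": 18,"y": 28,"z": 1.2,"rx": 0,"ry": 0,"rz": 0,"gripper": -1},
  {"x": 19,"y": 39,"z": 1.7,"rx": 0,"ry": 0,"rz": 0,"gripper": -1},
  {"x": 17,"y": 50,"z": 2.1,"rx": 0,"ry": 0,"rz": 0,"gripper": -1},
  {"x": 12,"y": 60,"z": 2.5,"rx": 0,"ry": 0,"rz": 0,"gripper": -1},
  {"x": 4,"y": 69,"z": 2.9,"rx": 0,"ry": 0,"rz": 0,"gripper": -1},
  {"x": -5,"y": 75,"z": 3.3,"rx": 0,"ry": 0,"rz": 0,"gripper": -1},
  {"x": -16,"y": 78,"z": 3.8,"rx": 0,"ry": 0,"rz": 0,"gripper": -1},
  {"x": -27,"y": 79,"z": 4.2,"rx": 0,"ry": 0,"rz": 0,"gripper": -1},
])

```text
clock: 5.0
eef_pos: [517.2, 297.8, 201.8]
tcp_rot: [-3.141, -0.001, 0.406]
contact_force: [1.3, -0.1, 0.5]
opening: 0.195
grasp_force: 58.5
```

Emit:
servo_tool([
  {"x": -11,"y": -2,"z": 0.4,"rx": 0,"ry": 0,"rz": 0,"gripper": -1},
  {"x": -21,"y": -7,"z": 0.8,"rx": 0,"ry": 0,"rz": 0,"gripper": -1},
  {"x": -30,"y": -15,"z": 1.2,"rx": 0,"ry": 0,"rz": 0,"gripper": -1},
  {"x": -36,"y": -24,"z": 1.7,"rx": 0,"ry": 0,"rz": 0,"gripper": -1},
  {"x": -39,"y": -35,"z": 2.1,"rx": 0,"ry": 0,"rz": 0,"gripper": -1},
  {"x": -40,"y": -46,"z": 2.5,"rx": 0,"ry": 0,"rz": 0,"gripper": -1},
  {"x": -38,"y": -57,"z": 2.9,"rx": 0,"ry": 0,"rz": 0,"gripper": -1},
  {"x": -33,"y": -67,"z": 3.3,"rx": 0,"ry": 0,"rz": 0,"gripper": -1},
  {"x": -25,"y": -76,"z": 3.8,"rx": 0,"ry": 0,"rz": 0,"gripper": -1},
  {"x": -16,"y": -82,"z": 4.2,"rx": 0,"ry": 0,"rz": 0,"gripper": -1},
])

```text
clock: 6.0
eef_pos: [502.8, 214.2, 205.7]
tcp_rot: [3.142, 0.001, 0.405]
contact_force: [-0.6, 1.8, 0.4]
opening: 0.195
grasp_force: 58.5
```

Run:
```python
from h import *
im=r.grab_frame('wrist');im2=r.grab_frame('scene');cv2.imwrite('pics/w4.png',np.hstack([cv2.resize(im[100:400,100:420],None,fx=1.25,fy=1.25),cv2.resize(im2[190:340,240:400],None,fx=2.5,fy=2.5)]))
```

```text
(no output)
```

View pics/w4.png

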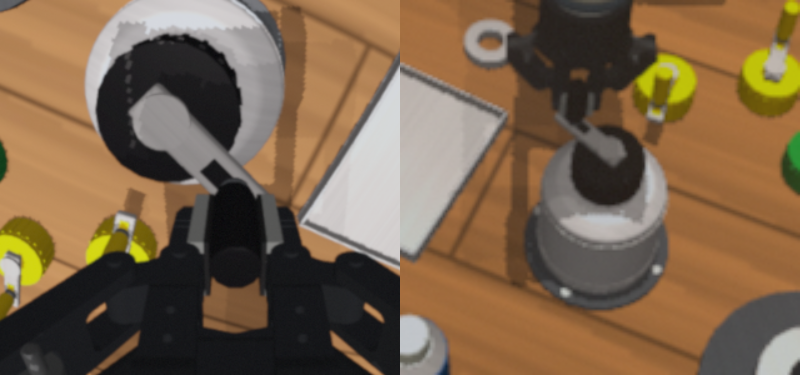

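The crank follows: its arm runs from the hub at (160,122) to the gripped sleeve at (238,210). Carrying on.

Emit:
servo_tool([
  {"x": 11,"y": -3,"z": 0.4,"rx": 0,"ry": 0,"rz": 0,"gripper": -1},
  {"x": 22,"y": -4,"z": 0.8,"rx": 0,"ry": 0,"rz": 0,"gripper": -1},
  {"x": 33,"y": -2,"z": 1.2,"rx": 0,"ry": 0,"rz": 0,"gripper": -1},
  {"x": 43,"y": 3,"z": 1.7,"rx": 0,"ry": 0,"rz": 0,"gripper": -1},
  {"x": 52,"y": 11,"z": 2.1,"rx": 0,"ry": 0,"rz": 0,"gripper": -1},
  {"x": 58,"y": 20,"z": 2.5,"rx": 0,"ry": 0,"rz": 0,"gripper": -1},
  {"x": 61,"y": 31,"z": 2.9,"rx": 0,"ry": 0,"rz": 0,"gripper": -1},
  {"x": 62,"y": 42,"z": 3.3,"rx": 0,"ry": 0,"rz": 0,"gripper": -1},
  {"x": 60,"y": 53,"z": 3.8,"rx": 0,"ry": 0,"rz": 0,"gripper": -1},
  {"x": 55,"y": 63,"z": 4.2,"rx": 0,"ry": 0,"rz": 0,"gripper": -1},
])

```text
clock: 7.1
eef_pos: [557.0, 279.6, 210.1]
tcp_rot: [3.142, -0.0, 0.406]
contact_force: [0.8, -0.9, -0.3]
opening: 0.195
grasp_force: 58.6
```

Emit:
servo_tool([
  {"x": -8,"y": 9,"z": 0.4,"rx": 0,"ry": 0,"rz": 0,"gripper": -1},
  {"x": -17,"y": 15,"z": 0.8,"rx": 0,"ry": 0,"rz": 0,"gripper": -1},
  {"x": -28,"y": 18,"z": 1.2,"rx": 0,"ry": 0,"rz": 0,"gripper": -1},
  {"x": -39,"y": 19,"z": 1.7,"rx": 0,"ry": 0,"rz": 0,"gripper": -1},
  {"x": -50,"y": 17,"z": 2.1,"rx": 0,"ry": 0,"rz": 0,"gripper": -1},
  {"x": -60,"y": 12,"z": 2.5,"rx": 0,"ry": 0,"rz": 0,"gripper": -1},
  {"x": -69,"y": 4,"z": 2.9,"rx": 0,"ry": 0,"rz": 0,"gripper": -1},
  {"x": -75,"y": -5,"z": 3.3,"rx": 0,"ry": 0,"rz": 0,"gripper": -1},
  {"x": -78,"y": -16,"z": 3.8,"rx": 0,"ry": 0,"rz": 0,"gripper": -1},
  {"x": -79,"y": -27,"z": 4.2,"rx": 0,"ry": 0,"rz": 0,"gripper": -1},
])

```text
clock: 8.1
eef_pos: [477.8, 250.3, 214.3]
tcp_rot: [-3.141, 0.0, 0.406]
contact_force: [0.5, 1.2, 0.7]
opening: 0.194
grasp_force: 58.6
```

Emit:
servo_tool([
  {"x": 2,"y": -11,"z": 0.4,"rx": 0,"ry": 0,"rz": 0,"gripper": -1},
  {"x": 7,"y": -21,"z": 0.8,"rx": 0,"ry": 0,"rz": 0,"gripper": -1},
  {"x": 15,"y": -30,"z": 1.2,"rx": 0,"ry": 0,"rz": 0,"gripper": -1},
  {"x": 24,"y": -36,"z": 1.7,"rx": 0,"ry": 0,"rz": 0,"gripper": -1},
  {"x": 35,"y": -39,"z": 2.1,"rx": 0,"ry": 0,"rz": 0,"gripper": -1},
  {"x": 46,"y": -40,"z": 2.5,"rx": 0,"ry": 0,"rz": 0,"gripper": -1},
  {"x": 57,"y": -38,"z": 2.9,"rx": 0,"ry": 0,"rz": 0,"gripper": -1},
  {"x": 67,"y": -33,"z": 3.3,"rx": 0,"ry": 0,"rz": 0,"gripper": -1},
  {"x": 76,"y": -25,"z": 3.8,"rx": 0,"ry": 0,"rz": 0,"gripper": -1},
  {"x": 82,"y": -16,"z": 4.2,"rx": 0,"ry": 0,"rz": 0,"gripper": -1},
])

```text
clock: 9.1
eef_pos: [561.3, 236.2, 218.4]
tcp_rot: [3.141, -0.0, 0.406]
contact_force: [-1.4, -1.0, 0.2]
opening: 0.198
grasp_force: 58.6
```

Emit:
servo_tool([
  {"x": 3,"y": 11,"z": 0.4,"rx": 0,"ry": 0,"rz": 0,"gripper": -1},
  {"x": 4,"y": 22,"z": 0.8,"rx": 0,"ry": 0,"rz": 0,"gripper": -1},
  {"x": 2,"y": 33,"z": 1.2,"rx": 0,"ry": 0,"rz": 0,"gripper": -1},
  {"x": -3,"y": 43,"z": 1.7,"rx": 0,"ry": 0,"rz": 0,"gripper": -1},
  {"x": -11,"y": 52,"z": 2.1,"rx": 0,"ry": 0,"rz": 0,"gripper": -1},
  {"x": -11,"y": 52,"z": 2.1,"rx": 0,"ry": 0,"rz": 0,"gripper": -1},
])

```text
clock: 9.7
eef_pos: [547.8, 288.8, 220.7]
tcp_rot: [-3.141, 0.0, 0.407]
contact_force: [-1.1, 0.0, 0.3]
opening: 0.195
grasp_force: 58.7
```

Emit:
servo_tool([
  {"x": 0,"y": 0,"z": 3,"rx": 0,"ry": 0,"rz": 0,"gripper": -1},
  {"x": 0,"y": 0,"z": 6,"rx": 0,"ry": 0,"rz": 0,"gripper": -1},
  {"x": 0,"y": 0,"z": 9,"rx": 0,"ry": 0,"rz": 0,"gripper": -1},
  {"x": 0,"y": 0,"z": 12,"rx": 0,"ry": 0,"rz": 0,"gripper": -1},
])

```text
clock: 10.1
eef_pos: [549.3, 287.0, 232.7]
tcp_rot: [3.142, 0.0, 0.405]
contact_force: [0.0, -0.2, -2.0]
opening: 0.195
grasp_force: 58.6
```

Emit:
servo_tool([
  {"x": 0,"y": 0,"z": 8,"rx": 0,"ry": 0,"rz": 0,"gripper": -1},
  {"x": 0,"y": 0,"z": 18,"rx": 0,"ry": 0,"rz": 0,"gripper": -1},
  {"x": 0,"y": 0,"z": 30,"rx": 0,"ry": 0,"rz": 0,"gripper": -1},
  {"x": 0,"y": 0,"z": 45,"rx": 0,"ry": 0,"rz": 0,"gripper": -1},
  {"x": 0,"y": 0,"z": 60,"rx": 0,"ry": 0,"rz": 0,"gripper": -1},
  {"x": 0,"y": 0,"z": 60,"rx": 0,"ry": 0,"rz": 0,"gripper": -1},
])

```text
clock: 10.7
eef_pos: [550.5, 288.0, 295.8]
tcp_rot: [-3.141, -0.005, 0.406]
contact_force: [0.2, -0.5, -1.9]
opening: 0.191
grasp_force: 58.5
```

Run:
```python
from h import *
s=r.sense();print(s['clock'],s['eef_pos'],s['contact_force'])
im=r.grab_frame('wrist');im2=r.grab_frame('scene');cv2.imwrite('pics/w5.png',np.hstack([cv2.resize(im[100:400,100:420],None,fx=1.25,fy=1.25),cv2.resize(im2[160:310,250:410],None,fx=2.5,fy=2.5)]))
```

```text
10.7 [550.48874585 288.02925391 295.82524436] [ 0.18511458 -0.54549214 -1.86237725]
```

View pics/w5.png

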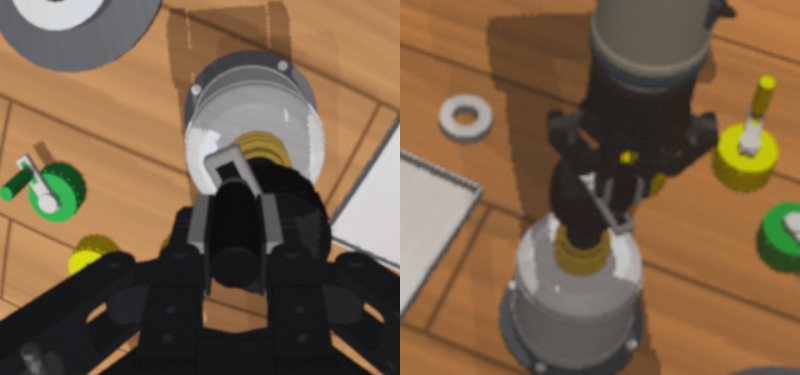

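Cap is off (neck exposed at (262,148)) and hangs at −1.9 N. Carrying it to the tray.

Emit:
servo_tool([
  {"x": 0,"y": -8,"z": 0,"rx": 0,"ry": 0,"rz": 0,"gripper": -1},
  {"x": -1,"y": -25,"z": 0,"rx": 0,"ry": 0,"rz": 0,"gripper": -1},
  {"x": -2,"y": -50,"z": 0,"rx": 0,"ry": 0,"rz": 0,"gripper": -1},
  {"x": -3,"y": -80,"z": 0,"rx": 0,"ry": 0,"rz": 0,"gripper": -1},
  {"x": -4,"y": -112,"z": 0,"rx": 0,"ry": 0,"rz": 0,"gripper": -1},
  {"x": -6,"y": -144,"z": -5,"rx": 0,"ry": 0,"rz": 0,"gripper": -1},
  {"x": -7,"y": -175,"z": -15,"rx": 0,"ry": 0,"rz": 0,"gripper": -1},
  {"x": -8,"y": -200,"z": -30,"rx": 0,"ry": 0,"rz": 0,"gripper": -1},
  {"x": -9,"y": -220,"z": -50,"rx": 0,"ry": 0,"rz": 0,"gripper": -1},
  {"x": -9,"y": -230,"z": -75,"rx": 0,"ry": 0,"rz": 0,"gripper": -1},
])

```text
clock: 11.8
eef_pos: [539.7, 54.5, 217.2]
tcp_rot: [3.141, -0.0, 0.404]
contact_force: [0.2, 0.6, -1.9]
opening: 0.193
grasp_force: 58.5
```

Emit:
servo_tool([
  {"x": 0,"y": 0,"z": -25,"rx": 0,"ry": 0,"rz": 0,"gripper": -1},
  {"x": 0,"y": 0,"z": -50,"rx": 0,"ry": 0,"rz": 0,"gripper": -1},
  {"x": 0,"y": 0,"z": -75,"rx": 0,"ry": 0,"rz": 0,"gripper": -1},
  {"x": 0,"y": 0,"z": -95,"rx": 0,"ry": 0,"rz": 0,"gripper": -1},
  {"x": 0,"y": 0,"z": -110,"rx": 0,"ry": 0,"rz": 0,"gripper": -1},
  {"x": 0,"y": 0,"z": -110,"rx": 0,"ry": 0,"rz": 0,"gripper": -1},
])

```text
clock: 12.4
eef_pos: [537.9, 56.1, 105.3]
tcp_rot: [-3.14, 0.005, 0.405]
contact_force: [-0.4, 0.0, -2.2]
opening: 0.194
grasp_force: 58.5
```

Run:
```python
from h import *
s=r.sense();print(s['clock'],s['eef_pos'],s['contact_force'])
im=r.grab_frame('scene');im2=r.grab_frame('top');cv2.imwrite('pics/w6.png',np.hstack([cv2.resize(im[190:310,170:298],None,fx=3.1,fy=3.1),cv2.resize(im2[120:240,240:368],None,fx=3.1,fy=3.1)]))
```

```text
12.4 [537.85166889  56.0990672  105.30855877] [-0.3521069   0.03845164 -2.16003401]
```

View pics/w6.png

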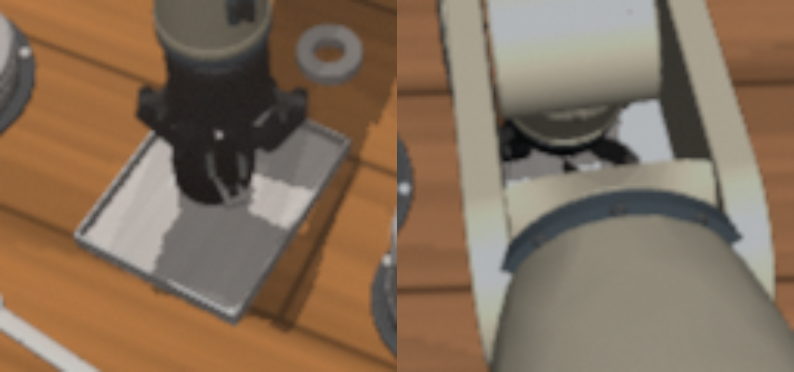

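The cap hangs at (205,180), over the middle of the tray and upright. Lowering the last 37 mm, slower at the end.

Emit:
servo_tool([
  {"x": 0,"y": 0,"z": -12,"rx": 0,"ry": 0,"rz": 0,"gripper": -1},
  {"x": 0,"y": 0,"z": -22,"rx": 0,"ry": 0,"rz": 0,"gripper": -1},
  {"x": 0,"y": 0,"z": -28,"rx": 0,"ry": 0,"rz": 0,"gripper": -1},
  {"x": 0,"y": 0,"z": -31,"rx": 0,"ry": 0,"rz": 0,"gripper": -1},
  {"x": 0,"y": 0,"z": -34,"rx": 0,"ry": 0,"rz": 0,"gripper": -1},
  {"x": 0,"y": 0,"z": -36,"rx": 0,"ry": 0,"rz": 0,"gripper": -1},
  {"x": 0,"y": 0,"z": -36,"rx": 0,"ry": 0,"rz": 0,"gripper": -1},
])

```text
clock: 13.2
eef_pos: [540.3, 57.4, 71.5]
tcp_rot: [-3.142, -0.0, 0.406]
contact_force: [-0.7, 0.3, -0.2]
opening: 0.197
grasp_force: 58.6
```

Emit:
servo_tool([
  {"x": 0,"y": 0,"z": -2,"rx": 0,"ry": 0,"rz": 0,"gripper": -1},
  {"x": 0,"y": 0,"z": -2,"rx": 0,"ry": 0,"rz": 0,"gripper": -0.4},
  {"x": 0,"y": 0,"z": -2,"rx": 0,"ry": 0,"rz": 0,"gripper": 0.2},
  {"x": 0,"y": 0,"z": -2,"rx": 0,"ry": 0,"rz": 0,"gripper": 0.6},
  {"x": 0,"y": 0,"z": -2,"rx": 0,"ry": 0,"rz": 0,"gripper": 0.6},
])

```text
clock: 13.7
eef_pos: [540.3, 57.4, 69.6]
tcp_rot: [3.141, -0.0, 0.406]
contact_force: [1.1, -0.2, 0.4]
opening: 0.79
grasp_force: 0.0
```

Emit:
servo_tool([
  {"x": 0,"y": 0,"z": 8,"rx": 0,"ry": 0,"rz": 0,"gripper": 0.6},
  {"x": 0,"y": 0,"z": 20,"rx": 0,"ry": 0,"rz": 0,"gripper": 0.6},
  {"x": 0,"y": 0,"z": 40,"rx": 0,"ry": 0,"rz": 0,"gripper": 0.6},
  {"x": 0,"y": 0,"z": 70,"rx": 0,"ry": 0,"rz": 0,"gripper": 0.6},
  {"x": 0,"y": 0,"z": 110,"rx": 0,"ry": 0,"rz": 0,"gripper": 0.6},
  {"x": 0,"y": 0,"z": 150,"rx": 0,"ry": 0,"rz": 0,"gripper": 0.6},
  {"x": -40,"y": 0,"z": 190,"rx": 0,"ry": 0,"rz": 0,"gripper": 0.6},
  {"x": -80,"y": 0,"z": 220,"rx": 0,"ry": 0,"rz": 0,"gripper": 0.6},
  {"x": -100,"y": 0,"z": 240,"rx": 0,"ry": 0,"rz": 0,"gripper": 0.6},
])

```text
clock: 14.6
eef_pos: [438.2, 57.3, 312.3]
tcp_rot: [3.141, -0.002, 0.406]
contact_force: [-0.8, -0.1, -0.5]
opening: 0.802
grasp_force: 0.0
```

Run:
```python
from h import *
s=r.sense();print(s['clock'],s['eef_pos'],s['contact_force'])
im=r.grab_frame('scene');im2=r.grab_frame('wrist');cv2.imwrite('pics/w7.png',np.hstack([cv2.resize(im[170:320,90:350],(520,300)),cv2.resize(im2[20:400,100:460],(280,300))]))
```

```text
14.6 [438.16151377  57.26620505 312.27803994] [-0.7537514  -0.08495702 -0.48234714]
```

View pics/w7.png

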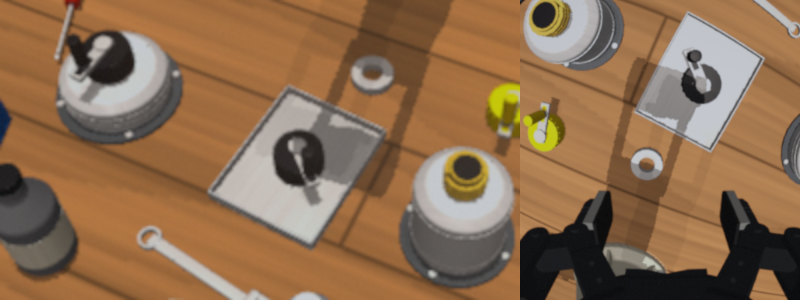

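The cap stands upright in the tray at (300,157), the tall pot is open and the squat crank hasn't been touched. Handing in.

```bash
python3 -c "
from rig import r
print(r.sign_off())"
```

```text
the job is handed in; nothing more can be done
None
```

I unscrewed the tall pot's black cap about 2.3 turns anticlockwise, lifted it off and stood it upright, skirt down, in the tray without touching the squat pot's crank; the job was handed in at about 15 s.

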